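Fetch the rear template from a shared hanging arm

TASK

The blue router template hangs behind the orange one on the same arm. First move the orange template to the arm of the empty stand and leave it hanging there, then take the blue template and stand it upright in the groove of the wooden block, seated fully down and about midway along the groove. Do not drop either template or let it lie on the bench, and leave the other things on the bench where they are.

Things in the scene. Friction and masses are not known exactly. Their poses are not given: they have to be found in the camera images.
- orange_template_centre (a point): Centre of the orange router template: plate 110 mm wide (y), 150 high (z, up), 12 thick (x), about 0.16 kg, faces alike, two small windows near the bottom. Hangs across the arm by a 30 mm wide, 40 mm high window on its centre line; the window's upper edge, 35 mm above this point, rests on the arm's top. Above it a solid strip, 40 mm high, to the top edge 75 mm above this point: pinch it from above across the 12 mm.
- blue_template_centre (a point): Centre of the blue router template: plate 110 mm wide (y), 150 high (z, up), 12 thick (x), about 0.16 kg, faces alike, a round hole below the middle. Hangs across the arm by a 30 mm wide, 40 mm high window on its centre line; the window's upper edge, 35 mm above this point, rests on the arm's top. Above it a solid strip, 40 mm high, to the top edge 75 mm above this point: pinch it from above across the 12 mm.
- orange_template: The same orange template, given at the middle of its bottom edge, 75 mm below its centre; same axes. It starts in front, nearer the arm's tip, about 112 mm out from the post.
- blue_template: The same blue template, given at the middle of its bottom edge, 75 mm below its centre; same axes. It starts behind the orange one, about 52 mm out from the post: 60 mm from centre to centre, so open the fingers only part way between them.
- loaded_stand: The stand that both templates hang on at the start: steel post 180 mm high (x = 0 to +24 mm) on a fixed foot (150 x 100 x 10 mm, under the arm), with a level arm along its own -x: 14 mm wide, 8 thick, top face 180 mm above the bench, ending 150 mm out in an upturned tip, 6 mm thick, 10 mm above the arm's top. Origin: on the bench at the post's front face, below the arm. z up.
- spare_stand: The stand with the empty arm, alike in build: steel post 180 mm high (x = 0 to +24 mm) on a fixed foot (150 x 100 x 10 mm, under the arm), with a level arm along its own -x: 14 mm wide, 8 thick, top face 180 mm above the bench, ending 150 mm out in an upturned tip, 6 mm thick, 10 mm above the arm's top. Origin: on the bench at the post's front face, below the arm. z up.
- grooved_block: Fixed pale wooden block, 90 (x) x 150 (y) x 44 mm high, with a straight groove along its own y, open at both ends: 17 mm wide, floor 14 mm above the bench, its upper 8 mm flared at 45 degrees to 33 mm wide. Origin: on the bench under the block's centre, also the middle of the groove. A template stands in it with its faces across x, bottom edge on the floor.
- glue_bottle: White glue bottle with an orange nozzle, 63 x 63 x 199 mm, standing. Bystander, loose, to be left where it is (origin at the centre of its underside).
- tape_measure: Yellow tape measure, 38 x 86 x 62 mm. Bystander, loose, to be left where it is (origin at the centre of its underside).
- mallet: Wooden mallet lying down, 104 x 222 x 62 mm. Bystander, loose, to be left where it is (origin at the centre of its underside).
- sanding_block: Brown sanding block, 66 x 112 x 30 mm. Bystander, loose, to be left where it is (origin at the centre of its underside).
There are look-alikes about, which are no part of the job. Of the things shaped like the orange_template, the orange one is meant.

How it is judged:
By the outcome, as a careful person would: the job done as asked, in the order asked, and still so for the second after the job is handed in, with the robot touching nothing.
It also fails if it takes over 61 s, if anything falls off the work surface, if the arm or the gripper's body presses on something with over 40 N, if the wrist force passes 120 N, or if a joint passes its speed limit or range.

ROBOT

A 6-joint arm with a two-finger parallel gripper is mounted at the origin on a cart in front of the work surface, level with it; the furniture and walls round the work are solid. World frame = base frame: x ahead of the robot, y to its left, z up, the work surface at z = 0. Lengths are in m, angles in degrees, forces in N, time in s.
With the tool pointing down it reaches from about 0.35 to 0.925 m from the base axis. Payload 6.4 kg.
Tool frame: the origin (TCP) lies between the finger pads; the fingertips stand 8 mm ahead of it and the grasp point (between the pads) lies 11 mm behind it; z points along the fingers, y is the line along which they close (so a half turn about z gives the same grasp; the last joint's range is limited). The gripper opens to 94 mm and grips with 3 to 60 N. Pads are 16 mm wide; open, the fingers measure 119 mm over their backs; the gripper's body (75 mm by 177 mm) begins 78 mm behind the grasp point.
Start: joints at [-73.516, 14.043, 89.255, -0, 76.702, -9.975], TCP at [0.29, -0.582, 0.213] pointing down, gripper open.
Joint ranges: [-179.41, 179.41], [-58.25, 129.5], [7.25, 145.43], [-54.29, 234.29], [11.92, 165.04], [-157.13, 157.13]. Speed limits (degrees/s): [147.25, 147.25, 180, 180, 180, 180].

INTERFACE

Orientations are given as a 3x3 rotation matrix whose columns are the frame's x, y, z axes.
In Python, from bench import ctrl, vision gives the robot as it stands.
- The arm moves only by the tool step_arm, never from a script. Its argument "motion" is a list of rows, each an object with "twist": the turn, a rotation vector about the tool's x, y, z in rad, a list of three; "dp": the shift along the tool's x, y, z in mm, a list of three; "grip": the opening, from -1 (shut) to 1 (fully open). A call has 1 to 10 rows; each row shifts and turns the commanded pose from where the row before left it, along the tool's axes as they then stand; what a row does not reach is not made up. A row lasts 1/8 s, in which the tool goes at most 62.5 mm and 10.7 degrees, less where a joint would pass 70% of its speed; a pose out of reach is approached as far as the arm can. A call with a gripper value outside its range is refused whole. The fingers move at their own pace and stop on an object; the grip force is fixed at half the most. Time passes only in rows, so rows that do not move let the fingers close. It gives the time, the measured TCP pose, the force, the opening and the grip force at its end, in the units of the state.
- ctrl.get_state(): the state, without advancing time (a new reading comes with each control period).
- vision.capture(name): name is "scene" or "top" or "wrist"; returns the picture (400x640x3 uint8, red, green, blue); there is no depth.
- vision.get_calibration(name): a dict with "vertical_fov" (degrees; the focal length in pixels is half the picture's height over the tangent of half this angle, whatever the lens; pixels are square), "cx", "cy" (the principal point, pixels), "world_from_camera" (4x4, takes a point from camera to world coordinates); the wrist camera has in their place "hand_eye" (4x4, takes a point from camera to tool coordinates, whose origin is the TCP and whose axes are the flange's). Camera axes: x right, y down, z forward; pixel columns grow to the right and rows downward; lengths in m; the calibration is good to about 2 mm. A picture is of the moment at which its call begins: read the wrist's pose just before it. get_calibration takes no time and is no camera call.
- ctrl.close_job(): hands the job in; it is judged then, once.
The state is a dict: "time": time; "joint_positions": joint angles; "joint_vel": joint speeds; "joint_efforts": joint torques, N m; "eef_pos": TCP position; "ee_rot": TCP orientation; "force": force on the tool from outside, world axes, zero at the start; "ft_torque": the same for the moment, N m; "width": opening from 0.0 (shut) to 1.0 (fully open); "finger_force": force on a finger pad.
Only numpy, scipy, OpenCV 4.12 (cv2) and the standard library are available. Lean on these libraries where they do the work, as an engineer would, in place of code of your own. Each camera call takes 0.05 s, during which the arm holds its last target. There are 200 camera calls.

## Working session

There is one attempt and no reset: what is moved stays moved. The work goes in short steps, Python scripts to look and compute and a tool call to move; the robot and the scene stay as the last step left them, time stands still between calls to the robot, and variables do not carry over. Pictures are saved under pics/ and viewed, at most 10 in all, crops included, and the job is handed in when it is done.

Besides the shell and the picture viewer there is one more tool, called after ">>>" by a JSON object that holds its "method" and its "body", one argument or row to a line. step_arm: Moves the arm, as the interface text tells. Its arguments: {"type":"object","properties":{"motion":{"type":"array"}},"required":["motion"]}

```bash
mkdir -p pics; ls
python3 - <<'E'
from bench import ctrl, vision
import cv2,numpy as np
np.set_printoptions(precision=4,suppress=True)
for n in("scene","top"):
    im=vision.capture(n); cv2.imwrite(f"pics/{n}0.png",im[:,:,::-1]); print(n,vision.get_calibration(n))
print(vision.get_calibration("wrist")); print(ctrl.get_state())
E
```

```text
pics
scene {'vertical_fov': 48.54891019318558, 'cx': 314.66762677084176, 'cy': 201.56262390471448, 'world_from_camera': array([[-0.7692, -0.3671,  0.523 , -0.3061],
       [-0.6387,  0.4178, -0.6461,  0.9608],
       [ 0.0186, -0.8311, -0.5559,  0.9686],
       [ 0.    ,  0.    ,  0.    ,  1.    ]])}
top {'vertical_fov': 43.167863234226935, 'cx': 327.15664136264905, 'cy': 206.86078135645633, 'world_from_camera': array([[ 0.0236, -0.9983,  0.0526,  0.4483],
       [-0.9997, -0.0231,  0.0098, -0.051 ],
       [-0.0086, -0.0528, -0.9986,  1.7294],
       [ 0.    ,  0.    ,  0.    ,  1.    ]])}
{'vertical_fov': 59.38807216755535, 'cx': 320.0808029271008, 'cy': 201.80584635498784, 'hand_eye': array([[ 0.0015, -0.9654, -0.2608,  0.0758],
       [ 1.    ,  0.0015,  0.0001,  0.0011],
       [ 0.0003, -0.2608,  0.9654, -0.1707],
       [ 0.    ,  0.    ,  0.    ,  1.    ]])}
{'time': 0.1, 'joint_positions': array([-73.5166,  14.0787,  89.3171,   0.0016,  76.7029,  -9.9752]), 'joint_vel': array([ 0.0192, -0.0695, -0.169 , -0.033 ,  0.0398, -0.0107]), 'joint_efforts': array([  0.0002, -41.6914, -31.5525,   0.0687,   0.031 ,  -0.0001]), 'eef_pos': array([ 0.2895, -0.5814,  0.2125]), 'ee_rot': array([[ 0.8953,  0.4455, -0.0005],
       [ 0.4455, -0.8953,  0.0017],
       [ 0.0003, -0.0017, -1.    ]]), 'force': array([-0.0155,  0.225 , -0.1061]), 'ft_torque': array([ 0.0297, -0.0161,  0.0212]), 'finger_force': 0.0, 'width': 0.9984955991029948}
```

View pics/scene0.png

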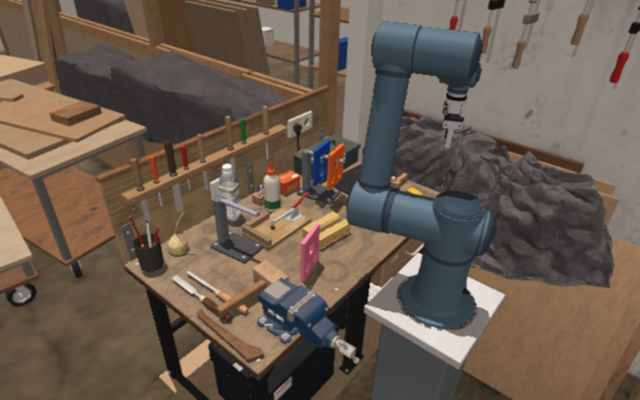

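View pics/top0.png

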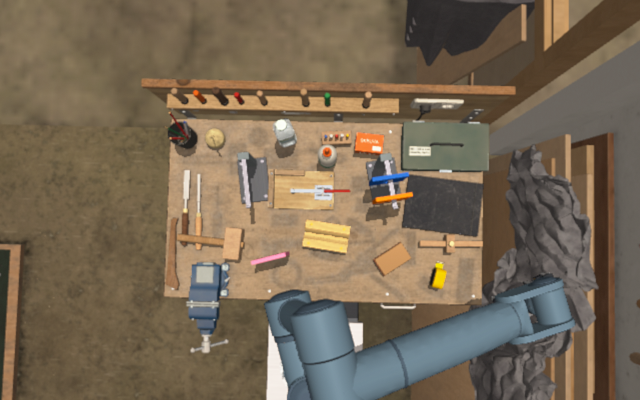

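Scene and top views. Candidates for orange: the orange plate at top (393,198), a pink plate standing at (268,258), and an orange box at (369,144). The hanging orange plate at (393,198) is the one. Blue is at (389,179), the spare stand at (247,180) and the block at (327,236).

```bash
cat > h.py <<'E'
import cv2,numpy as np
from bench import ctrl,vision
np.set_printoptions(precision=4,suppress=True)
def cam(n,s=None):
    c=vision.get_calibration(n); f=200/np.tan(np.radians(c["vertical_fov"]/2))
    if n=="wrist":
        T=np.eye(4);T[:3,:3]=s["ee_rot"];T[:3,3]=s["eef_pos"];T=T@c["hand_eye"]
    else: T=c["world_from_camera"]
    return f,c["cx"],c["cy"],T
def ray(k,px,z):
    f,cx,cy,T=k; px=np.atleast_2d(np.asarray(px,float))
    d=np.c_[(px[:,0]-cx)/f,(px[:,1]-cy)/f,np.ones(len(px))]@T[:3,:3].T
    return T[:3,3]+d*((z-T[2,3])/d[:,2])[:,None]
def proj(k,P):
    f,cx,cy,T=k; q=(np.atleast_2d(P)-T[:3,3])@T[:3,:3]
    return np.c_[q[:,0]/q[:,2]*f+cx,q[:,1]/q[:,2]*f+cy]
def mask(im,lo,hi):
    return cv2.inRange(cv2.cvtColor(im,cv2.COLOR_RGB2HSV),lo,hi)
def blobs(m,amin=40):
    cs=cv2.findContours(m,cv2.RETR_EXTERNAL,cv2.CHAIN_APPROX_NONE)[0]
    return [(cv2.contourArea(c),cv2.minAreaRect(c)) for c in cs if cv2.contourArea(c)>amin]
E
python3 - <<'E'
from h import *
im=cv2.imread("pics/top0.png")[:,:,::-1].copy()
k=cam("top")
for n,lo,hi in(("or",(5,180,140),(16,255,255)),("bl",(105,170,80),(122,255,255)),("wood",(18,80,150),(28,200,255))):
    for a,r in blobs(mask(im,lo,hi)): print(n,a,np.round(r[0]),np.round(r[1]),round(r[2]),ray(k,cv2.boxPoints(r),.22 if n!="wood" else .044)[:,:2].round(3).tolist())
c=cv2.resize(im[120:280,220:440],None,fx=3.6,fy=3.6,interpolation=cv2.INTER_CUBIC)
cv2.imwrite("pics/topc.png",c[:,:,::-1])
E
```

```text
or 43.0 [326. 152.] [8. 7.] 90 [[0.705, -0.019], [0.705, -0.04], [0.681, -0.041], [0.681, -0.02]]
or 361.5 [369. 143.] [27. 18.] 6 [[0.7, -0.114], [0.754, -0.119], [0.747, -0.199], [0.692, -0.194]]
bl 163.5 [389. 178.] [ 7. 39.] 82 [[0.619, -0.16], [0.638, -0.275], [0.617, -0.278], [0.598, -0.163]]
wood 1154.0 [326. 236.] [45. 27.] 9 [[0.405, 0.049], [0.495, 0.037], [0.475, -0.112], [0.385, -0.1]]
wood 266.5 [310. 203.] [12. 47.] 89 [[0.566, 0.105], [0.574, -0.053], [0.532, -0.055], [0.525, 0.103]]
wood 473.5 [303. 181.] [18. 60.] 82 [[0.636, 0.154], [0.67, -0.043], [0.611, -0.053], [0.577, 0.143]]
wood 250.0 [214. 137.] [18. 18.] 90 [[0.794, 0.384], [0.795, 0.323], [0.734, 0.321], [0.733, 0.382]]
```

View pics/topc.png

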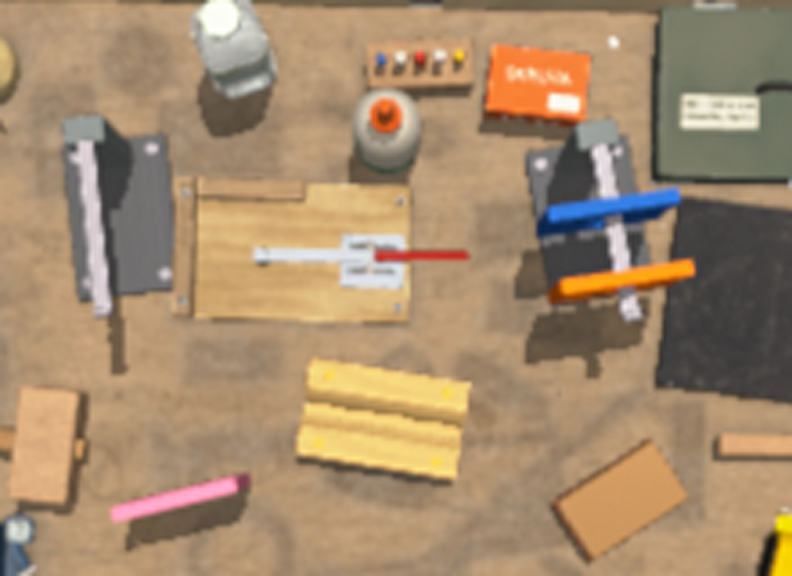

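The crop shows the orange plate (top edge at crop (625,278)) in front of the blue one on the right stand. The spare arm runs from (85,140) to (102,310). The block's groove runs from about (305,415) to (465,432).

Run:
```python
from h import *
k=cam("top")
p=lambda u,v,z:ray(k,(220+u/3.6-.36,120+v/3.6-.36),z)[0,:2]
for n,a,b,z in(("loaded",(600,144),(630,312),.18),("spare",(86,138),(102,308),.18),("orange",(556,292),(694,268),.22),("blue",(543,215),(680,196),.22),("groove",(303,418),(465,434),.036)):
    A,B=p(*a,z),p(*b,z);d=B-A;print(n,A,B,"mid",(A+B)/2,"len",np.linalg.norm(d),"ang",np.degrees(np.arctan2(d[1],d[0])))
```

```text
loaded [ 0.6797 -0.2145] [ 0.5363 -0.2425] mid [ 0.608  -0.2285] len 0.14610824448346613 ang -168.94077925835185
spare [0.6751 0.2262] [0.5293 0.2078] mid [0.6022 0.217 ] len 0.14689004565095173 ang -172.8023811503403
orange [ 0.5493 -0.1759] [ 0.5719 -0.29  ] mid [ 0.5606 -0.233 ] len 0.11632923776555208 ang -78.79429965608283
blue [ 0.6132 -0.1639] [ 0.6317 -0.2775] mid [ 0.6225 -0.2207] len 0.11509622264458903 ang -80.77012907557895
groove [0.4389 0.0416] [ 0.4276 -0.1092] mid [ 0.4332 -0.0338] len 0.15120104688835811 ang -94.27342788823496
```

>>> {"method": "step_arm", "body": {
  "motion": [
    {"twist": [0,0,-0.18],"dp": [0,0,-45],"grip": 0.0},
    {"twist": [0,0,-0.185],"dp": [0,0,-45],"grip": 0.0},
    {"twist": [0,0,-0.185],"dp": [0,0,0],"grip": 0.0},
    {"twist": [0,0,-0.185],"dp": [0,0,0],"grip": 0.0},
    {"twist": [0,0,-0.185],"dp": [0,0,0],"grip": 0.0},
    {"twist": [0,0,-0.185],"dp": [0,0,0],"grip": 0.0},
    {"twist": [0,0,-0.185],"dp": [0,0,0],"grip": 0.0}
  ]
}}

```text
time: 0.98
eef_pos: [0.2895, -0.5817, 0.3027]
ee_rot: [[-0.186, 0.983, -0.0], [0.983, 0.186, 0.001], [0.001, -0.0, -1.0]]
force: [1.3, 0.0, 0.7]
width: 0.5
finger_force: 0.0
```

```bash
cat >> h.py <<'E'
def go(x,y,z,yaw):
    "tool dp (mm) and tool-z twist to reach world point with tool y at yaw deg"
    s=ctrl.get_state();R=s["ee_rot"]
    a=np.degrees(np.arctan2(R[1,1],R[0,1])); d=(np.array([x,y,z])-s["eef_pos"])*1000
    da=(yaw-a+180)%360-180
    print("t",round(s["time"],2),"pos",s["eef_pos"],"yaw",round(a,2),"w",round(s["width"],3),"F",s["force"].round(1),"zaxis",R[:,2])
    print("dp now",(R.T@d).round(1),"twist z",round(-np.radians(da),4))
E
python3 -c "
from h import *
go(.585,-.23,.32,10.5)"
```

```text
t 0.97 pos [ 0.2895 -0.5817  0.3027] yaw 10.72 w 0.5 F [1.3 0.  0.7] zaxis [-0.0004  0.0011 -1.    ]
dp now [290.6 355.7 -17. ] twist z 0.0039
```

>>> {"method": "step_arm", "body": {
  "motion": [
    {"twist": [0,0,0.004],"dp": [32,39.5,-2],"grip": 0.0},
    {"twist": [0,0,0],"dp": [32,39.5,-2],"grip": 0.0},
    {"twist": [0,0,0],"dp": [32,39.5,-2],"grip": 0.0},
    {"twist": [0,0,0],"dp": [32,39.5,-2],"grip": 0.0},
    {"twist": [0,0,0],"dp": [32,39.5,-2],"grip": 0.0},
    {"twist": [0,0,0],"dp": [32,39.5,-2],"grip": 0.0},
    {"twist": [0,0,0],"dp": [32,39.5,-2],"grip": 0.0},
    {"twist": [0,0,0],"dp": [32,39.5,-2],"grip": 0.0},
    {"twist": [0,0,0],"dp": [32,39.5,-2],"grip": 0.0},
    {"twist": [0,0,0],"dp": [0,0,0],"grip": 0.0}
  ]
}}

```text
time: 2.22
eef_pos: [0.59, -0.233, 0.3209]
ee_rot: [[-0.181, 0.984, -0.001], [0.984, 0.181, 0.001], [0.001, -0.0, -1.0]]
force: [0.0, 0.0, -0.1]
width: 0.501
finger_force: 0.0
```

Run:
```python
from h import *
s=ctrl.get_state(); im=vision.capture("wrist"); np.savez("w1.npz",im=im,R=s["ee_rot"],p=s["eef_pos"])
cv2.imwrite("pics/w1.png",im[:,:,::-1]); go(.585,-.23,.32,10.5)
k=cam("wrist",s); print(proj(k,[[.5606,-.233,.22],[.6225,-.2207,.22]]))
for n,lo,hi in(("or",(5,150,100),(20,255,255)),("bl",(100,150,60),(125,255,255))):
    for a,r in blobs(mask(im,lo,hi),300): print(n,a,np.round(r[0]),np.round(r[1]),round(r[2],1))
```

```text
t 2.27 pos [ 0.5891 -0.2345  0.3208] yaw 10.29 w 0.497 F [-0.3 -0.1 -0.7] zaxis [-0.001   0.0002 -1.    ]
dp now [ 5.2 -3.2  0.8] twist z -0.0037
[[283.4383 197.0937]
 [362.4183 196.0698]]
or 2795.5 [292. 190.] [139.  24.] 89.3
or 1898.0 [461. 133.] [62. 66.] 14.0
bl 1548.5 [365. 191.] [ 16. 133.] 2.5
```

View pics/w1.png

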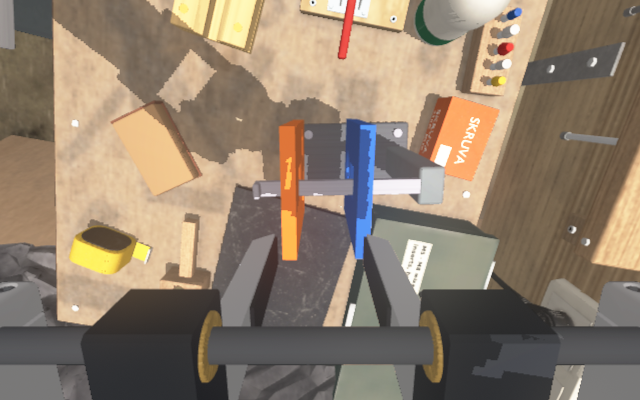

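The wrist view shows the orange plate's top edge at about (289,190) and the blue one at (366,190). The arm runs from its tip at (255,191) to the post at (430,186). The choice is confirmed: these two plates hang on the same arm and the orange one is in front.

Run:
```python
from h import *
d=np.load("w1.npz"); im=d["im"]; s=dict(ee_rot=d["R"],eef_pos=d["p"]); k=cam("wrist",s)
for n,lo,hi,side in(("or",(5,150,100),(20,255,255),0),("bl",(100,150,60),(125,255,255),-1)):
    m=mask(im,lo,hi); m[:,:270]=0; m[:,385:]=0
    P=[]
    for r in range(130,245,3):
        c=np.flatnonzero(m[r]); 
        if len(c): P.append((c[side]+(0 if side==0 else 1)-.5,r))
    w=ray(k,P,.22); vx,vy,x0,y0=cv2.fitLine(w[:,:2].astype(np.float32),cv2.DIST_HUBER,0,.001,.001).ravel()
    col=281 if side==0 else 370
    rr=np.flatnonzero(m[:,col+3 if side==0 else col-3]); print(n,"rows",rr[[0,-1]],"rows alt",[np.flatnonzero(m[:,c])[[0,-1]].tolist() for c in (col,col+6,col-6) if m[:,c].any()])
    if vy<0: vx,vy=-vx,-vy
    yaw=np.degrees(np.arctan2(-vx,vy)); nx=np.array([vy,-vx])
    e=ray(k,[[col+3,rr[0]-.5],[col+3,rr[-1]+.5]],.22)[:,:2]; u=np.array([vx,vy]); o=np.array([x0,y0])
    t=(e-o)@u; print(" yaw",yaw,"width",np.ptp(t),"centre",o+u*t.mean()+nx*(.006 if side==0 else -.006))
g=cv2.cvtColor(im,cv2.COLOR_RGB2GRAY).astype(int)
for c in (263,272,310,320,330,340,385,400): print(c,g[172:206,c].tolist())
```

```text
or rows [124 259] rows alt [[125, 235], [123, 259]]
 yaw 9.947697 width 0.11155368749256564 centre [ 0.5637 -0.2307]
bl rows [124 233] rows alt [[125, 233], [124, 236]]
 yaw 9.428445 width 0.08830190157518601 centre [ 0.6215 -0.2081]
263 [154, 166, 167, 168, 168, 168, 168, 187, 157, 123, 140, 149, 149, 150, 151, 151, 151, 151, 152, 150, 149, 151, 223, 238, 184, 111, 97, 96, 95, 94, 94, 94, 94, 94]
272 [125, 124, 124, 124, 125, 126, 125, 126, 119, 120, 143, 149, 148, 149, 150, 150, 150, 150, 150, 148, 149, 151, 222, 237, 163, 90, 92, 92, 93, 94, 94, 95, 99, 103]
310 [88, 89, 91, 92, 92, 91, 91, 102, 111, 139, 147, 145, 145, 147, 148, 148, 147, 147, 147, 145, 147, 149, 150, 159, 188, 197, 197, 195, 194, 191, 187, 184, 140, 91]
320 [88, 89, 91, 91, 91, 90, 90, 102, 114, 137, 146, 145, 145, 147, 148, 147, 147, 148, 147, 145, 148, 149, 224, 196, 187, 197, 197, 194, 194, 192, 192, 190, 189, 182]
330 [89, 90, 91, 91, 90, 89, 90, 107, 123, 140, 145, 144, 145, 147, 148, 147, 146, 147, 145, 144, 147, 148, 146, 155, 186, 196, 198, 198, 202, 205, 205, 202, 199, 197]
340 [114, 117, 117, 136, 143, 142, 124, 113, 132, 145, 146, 144, 145, 147, 148, 147, 147, 147, 144, 145, 148, 148, 146, 188, 202, 202, 202, 202, 204, 204, 202, 201, 200, 199]
385 [146, 150, 148, 146, 148, 147, 127, 151, 231, 243, 242, 243, 244, 244, 243, 244, 243, 241, 240, 243, 243, 238, 204, 194, 198, 195, 193, 192, 192, 191, 188, 181, 175, 151]
400 [92, 93, 93, 92, 92, 101, 115, 197, 240, 245, 244, 245, 245, 245, 245, 245, 243, 242, 243, 245, 245, 229, 208, 204, 204, 203, 202, 203, 203, 202, 202, 200, 199, 197]
```

>>> {"method": "step_arm", "body": {
  "motion": [
    {"twist": [0,0,0.004],"dp": [8.3,-24.3,0],"grip": -0.3},
    {"twist": [0,0,0],"dp": [0,0,30],"grip": -0.3},
    {"twist": [0,0,0],"dp": [0,0,30],"grip": -0.3},
    {"twist": [0,0,0],"dp": [0,0,10],"grip": -0.3},
    {"twist": [0,0,0],"dp": [0,0,0],"grip": -0.3}
  ]
}}

```text
time: 2.9
eef_pos: [0.5627, -0.2324, 0.2511]
ee_rot: [[-0.171, 0.985, -0.001], [0.985, 0.171, 0.001], [0.001, -0.001, -1.0]]
force: [0.4, 0.4, 0.5]
width: 0.352
finger_force: 0.0
```

Run:
```python
from h import *
s=ctrl.get_state(); im=vision.capture("wrist"); cv2.imwrite("pics/w2.png",im[:,:,::-1]); go(.5637,-.2307,.199,10)
```

```text
t 2.95 pos [ 0.5633 -0.2325  0.2522] yaw 9.87 w 0.346 F [-0.2 -0.3  0.4] zaxis [ 0.0007 -0.0005 -1.    ]
dp now [ 1.8  0.7 53.2] twist z -0.0023
```

View pics/w2.png

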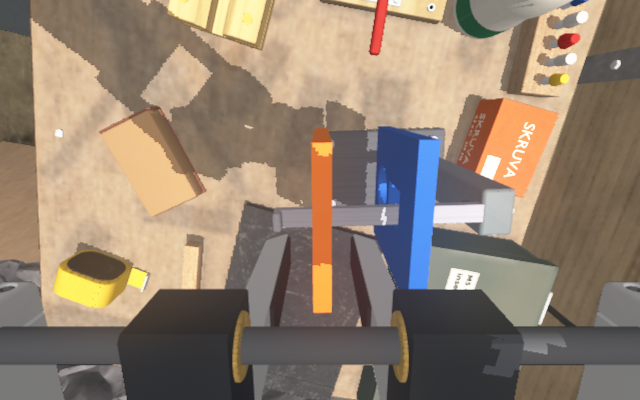

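The orange top edge spans columns 313–332 and is centred between the fingers. I'll descend, close, then lift 20 mm.

>>> {"method": "step_arm", "body": {
  "motion": [
    {"twist": [0,0,0],"dp": [1.8,0.7,20],"grip": -0.3},
    {"twist": [0,0,0],"dp": [0,0,20],"grip": -0.3},
    {"twist": [0,0,0],"dp": [0,0,13],"grip": -0.3},
    {"twist": [0,0,0],"dp": [0,0,0],"grip": -1},
    {"twist": [0,0,0],"dp": [0,0,0],"grip": -1},
    {"twist": [0,0,0],"dp": [0,0,0],"grip": -1}
  ]
}}

```text
time: 3.7
eef_pos: [0.564, -0.2301, 0.1992]
ee_rot: [[-0.172, 0.985, 0.001], [0.985, 0.172, -0.001], [-0.001, 0.001, -1.0]]
force: [-0.6, -0.5, -0.2]
width: 0.126
finger_force: 30.0
```

>>> {"method": "step_arm", "body": {
  "motion": [
    {"twist": [0,0,0],"dp": [0,0,-10],"grip": -1},
    {"twist": [0,0,0],"dp": [0,0,-11],"grip": -1},
    {"twist": [0,0,0],"dp": [0,-10,0],"grip": -1},
    {"twist": [0,0,0],"dp": [0,-15,0],"grip": -1}
  ]
}}

```text
time: 4.2
eef_pos: [0.5382, -0.2342, 0.2194]
ee_rot: [[-0.172, 0.985, -0.0], [0.985, 0.172, 0.0], [0.0, -0.0, -1.0]]
force: [0.4, 0.3, -2.2]
width: 0.126
finger_force: 30.0
```

>>> {"method": "step_arm", "body": {
  "motion": [
    {"twist": [0,0,0],"dp": [0,-25,0],"grip": -1},
    {"twist": [0,0,0],"dp": [0,-25,0],"grip": -1},
    {"twist": [0,0,0],"dp": [0,0,-30],"grip": -1},
    {"twist": [0,0,0],"dp": [0,0,-35],"grip": -1},
    {"twist": [0,0,0],"dp": [20,3.5,-25],"grip": -1},
    {"twist": [0,0,0],"dp": [40,7,0],"grip": -1},
    {"twist": [0,0,0],"dp": [45,8,0],"grip": -1},
    {"twist": [0,0,0],"dp": [45,8,0],"grip": -1},
    {"twist": [0,0,0],"dp": [45,8,0],"grip": -1},
    {"twist": [0,0,0],"dp": [45,8,0],"grip": -1}
  ]
}}

```text
time: 5.45
eef_pos: [0.4892, 0.002, 0.3089]
ee_rot: [[-0.171, 0.985, -0.001], [0.985, 0.171, 0.0], [0.0, -0.001, -1.0]]
force: [0.5, -0.5, -2.8]
width: 0.124
finger_force: 30.0
```

>>> {"method": "step_arm", "body": {
  "motion": [
    {"twist": [0,0,0.012],"dp": [45,8,0],"grip": -1},
    {"twist": [0,0,0.012],"dp": [45,8,0],"grip": -1},
    {"twist": [0,0,0.012],"dp": [45,9,0],"grip": -1},
    {"twist": [0,0,0.012],"dp": [40,9,0],"grip": -1},
    {"twist": [0,0,0],"dp": [20,3,0],"grip": -1},
    {"twist": [0,0,0],"dp": [0,0,0],"grip": -1},
    {"twist": [0,0,0],"dp": [0,0,0],"grip": -1}
  ]
}}

```text
time: 6.32
eef_pos: [0.497, 0.1982, 0.3091]
ee_rot: [[-0.124, 0.992, -0.001], [0.992, 0.124, -0.001], [-0.0, -0.001, -1.0]]
force: [-0.3, 0.9, -2.1]
width: 0.129
finger_force: 30.0
```

Run:
```python
from h import *
s=ctrl.get_state(); im=vision.capture("wrist"); np.savez("w3.npz",im=im,R=s["ee_rot"],p=s["eef_pos"]); cv2.imwrite("pics/w3.png",im[:,:,::-1]); go(.4935,.2035,.22,7.2)
```

```text
t 6.38 pos [0.4972 0.1981 0.3093] yaw 7.09 w 0.124 F [ 0.7  0.3 -1.5] zaxis [-0.0003 -0.0004 -1.    ]
dp now [ 5.8 -2.9 89.3] twist z -0.0019
```

View pics/w3.png

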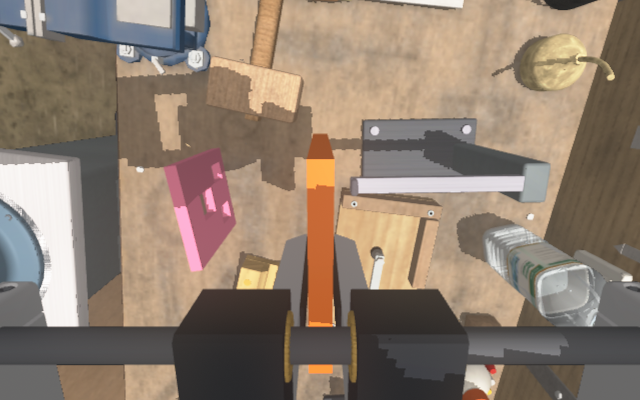

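The spare arm runs from its tip at (354,186) to the post front at (523,183). The held plate is upright at column 320.

Run:
```python
from h import *
d=np.load("w3.npz"); im=d["im"]; k=cam("wrist",dict(ee_rot=d["R"],eef_pos=d["p"]))
g=cv2.cvtColor(im,cv2.COLOR_RGB2GRAY).astype(int)
P=[]
for c in (370,390,410,430,450,470,490,505):
    col=g[165:205,c]; r=np.flatnonzero(col>170)+165
    P.append((c,r.min()-.5,r.max()+.5)); 
print(P); P=np.array(P)
a=ray(k,P[:,:2],.18)[:,:2]; b=ray(k,P[:,[0,2]],.18)[:,:2]; m=(a+b)/2
print("w",np.linalg.norm(a-b,axis=1)); 
vx,vy,x0,y0=cv2.fitLine(m.astype(np.float32),cv2.DIST_L2,0,.01,.01).ravel()
if vx<0: vx,vy=-vx,-vy
print("yaw",np.degrees(np.arctan2(vy,vx)),"y at x=.6",y0+(.6-x0)*vy/vx)
print(g[186,345:375].tolist(),g[186,510:550].tolist())
t=ray(k,(351.,186),.19)[0,:2]; print("tip",t); u=np.array([vx,vy]); o=np.array([x0,y0]); T=o+u*((t-o)@u); print("tip on axis",T)
for out in (180,100): print(out,T+u*(.150-out/1000))
```

```text
[(370, np.float64(177.5), np.float64(204.5)), (390, np.float64(177.5), np.float64(204.5)), (410, np.float64(177.5), np.float64(204.5)), (430, np.float64(176.5), np.float64(192.5)), (450, np.float64(176.5), np.float64(191.5)), (470, np.float64(176.5), np.float64(191.5)), (490, np.float64(176.5), np.float64(204.5)), (505, np.float64(175.5), np.float64(204.5))]
w [0.0244 0.0244 0.0244 0.0143 0.0135 0.0135 0.0255 0.0264]
yaw 8.335079 y at x=.6 0.21721715
[160, 158, 157, 157, 142, 110, 106, 123, 132, 134, 133, 132, 135, 189, 228, 228, 228, 228, 228, 228, 228, 228, 228, 228, 227, 227, 227, 227, 226, 227] [221, 221, 221, 221, 220, 220, 220, 220, 220, 220, 220, 220, 218, 194, 161, 170, 171, 170, 170, 170, 171, 171, 171, 171, 171, 171, 171, 171, 171, 171, 171, 171, 171, 172, 171, 171, 164, 165, 170, 170]
tip [0.522  0.2118]
tip on axis [0.5229 0.2059]
180 [0.4932 0.2016]
100 [0.5724 0.2132]
```

Run:
```python
from h import *
d=np.load("w3.npz"); k=cam("wrist",dict(ee_rot=d["R"],eef_pos=d["p"]))
a=ray(k,[[370,177.6],[390,177.5],[410,177.2],[430,176.8],[450,176.5],[470,176.3],[490,176.2],[505,175.8]],.18)[:,:2]
p=np.polyfit(a[:,0],a[:,1],1); yaw=np.arctan(p[0]); u=np.array([np.cos(yaw),np.sin(yaw)]); n=np.array([-u[1],u[0]])
o=np.array([.6,np.polyval(p,.6)])-.007*n
q=ray(k,[[450,192.0],[470,191.5]],.18)[:,:2]; print("chk offset lower",(q-o)@n)
f=ray(k,(523.3,184),.18)[0,:2]; F=o+u*((f-o)@u); t=ray(k,(350.5,186),.19)[0,:2]; T=o+u*((t-o)@u)
print(np.degrees(yaw),"front",F,"tip",T,np.linalg.norm(F-T))
for out in (182,100): 
    X=T+u*(.150-out/1000); print(out,X); go(*X,.22,np.degrees(yaw))
```

```text
chk offset lower [-0.0068 -0.0066]
7.974749281204175 front [0.6723 0.2308] tip [0.5219 0.2097] 0.1518701874225538
182 [0.4902 0.2052]
t 6.38 pos [0.4972 0.1981 0.3093] yaw 7.09 w 0.124 F [ 0.7  0.3 -1.5] zaxis [-0.0003 -0.0004 -1.    ]
dp now [ 7.9 -6.  89.3] twist z -0.0154
100 [0.5714 0.2166]
t 6.38 pos [0.4972 0.1981 0.3093] yaw 7.09 w 0.124 F [ 0.7  0.3 -1.5] zaxis [-0.0003 -0.0004 -1.    ]
dp now [ 9.2 76.  89.2] twist z -0.0154
```

>>> {"method": "step_arm", "body": {
  "motion": [
    {"twist": [0,0,-0.015],"dp": [7.5,-6,0],"grip": -1},
    {"twist": [0,0,0],"dp": [0,0,30],"grip": -1},
    {"twist": [0,0,0],"dp": [0,0,35],"grip": -1},
    {"twist": [0,0,0],"dp": [0,0,24],"grip": -1},
    {"twist": [0,0,0],"dp": [0,0,0],"grip": -1}
  ]
}}

```text
time: 7.0
eef_pos: [0.4888, 0.2055, 0.2184]
ee_rot: [[-0.139, 0.99, -0.005], [0.99, 0.139, -0.001], [-0.0, -0.005, -1.0]]
force: [0.1, -0.3, -1.3]
width: 0.126
finger_force: 30.0
```

```bash
python3 -c "
from h import *
go(.5714,.2166,.22,7.97)"
```

```text
t 7.0 pos [0.4888 0.2055 0.2184] yaw 8.01 w 0.126 F [ 0.1 -0.3 -1.3] zaxis [-0.0045 -0.0008 -1.    ]
dp now [-0.5 83.3 -1.9] twist z 0.0008
```

>>> {"method": "step_arm", "body": {
  "motion": [
    {"twist": [0,0,0],"dp": [0,12,0],"grip": -1},
    {"twist": [0,0,0],"dp": [0,18,0],"grip": -1},
    {"twist": [0,0,0],"dp": [0,18,0],"grip": -1},
    {"twist": [0,0,0],"dp": [0,18,0],"grip": -1},
    {"twist": [0,0,0],"dp": [0,16,0],"grip": -1},
    {"twist": [0,0,0],"dp": [0,0,0],"grip": -1}
  ]
}}

```text
time: 7.75
eef_pos: [0.5736, 0.2175, 0.222]
ee_rot: [[-0.139, 0.99, 0.003], [0.99, 0.139, 0.0], [0.0, 0.003, -1.0]]
force: [-0.5, -0.4, -1.4]
width: 0.126
finger_force: 30.0
```

Run:
```python
from h import *
im=vision.capture("wrist"); sc=vision.capture("scene"); print(ctrl.get_state()["force"])
c=cv2.resize(sc[140:280,180:380],(600,420),interpolation=cv2.INTER_CUBIC)
w=cv2.resize(im,(600,375)); cv2.imwrite("pics/w4.png",np.vstack([w[:180],c])[:,:,::-1]); go(.5714,.2166,.199,7.97)
```

```text
[ 0.6397  0.1832 -2.2853]
t 7.85 pos [0.5721 0.2174 0.2213] yaw 8.02 w 0.125 F [ 0.6  0.2 -2.3] zaxis [ 0.0011  0.0002 -1.    ]
dp now [-0.7 -0.8 22.3] twist z 0.0009
```

View pics/w4.png

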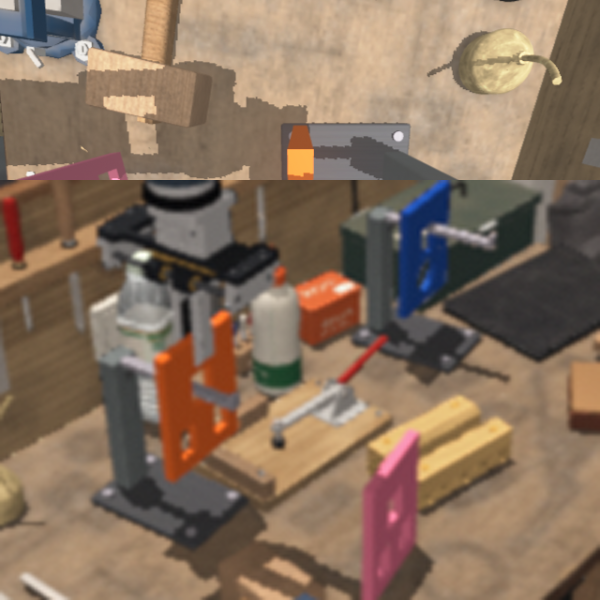

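In the scene half, the spare arm passes through the orange plate's window, with its tip showing at (225,395). Next I lower it.

>>> {"method": "step_arm", "body": {
  "motion": [
    {"twist": [0,0,0],"dp": [0,0,10],"grip": -1},
    {"twist": [0,0,0],"dp": [0,0,8],"grip": -1},
    {"twist": [0,0,0],"dp": [0,0,2],"grip": -1},
    {"twist": [0,0,0],"dp": [0,0,0],"grip": -1}
  ]
}}

```text
time: 8.35
eef_pos: [0.5715, 0.2174, 0.2002]
ee_rot: [[-0.14, 0.99, -0.0], [0.99, 0.14, -0.0], [-0.0, -0.0, -1.0]]
force: [0.7, -0.3, -1.9]
width: 0.129
finger_force: 30.0
```

>>> {"method": "step_arm", "body": {
  "motion": [
    {"twist": [0,0,0],"dp": [0,0,1],"grip": -1},
    {"twist": [0,0,0],"dp": [0,0,0.7],"grip": -1},
    {"twist": [0,0,0],"dp": [0,0,0],"grip": -1}
  ]
}}

```text
time: 8.72
eef_pos: [0.5718, 0.2174, 0.1992]
ee_rot: [[-0.14, 0.99, 0.001], [0.99, 0.14, 0.0], [0.0, 0.001, -1.0]]
force: [-1.4, 0.2, -0.5]
width: 0.124
finger_force: 30.0
```

>>> {"method": "step_arm", "body": {
  "motion": [
    {"twist": [0,0,0],"dp": [0,0,0.3],"grip": -1},
    {"twist": [0,0,0],"dp": [0,0,0],"grip": -0.65},
    {"twist": [0,0,0],"dp": [0,0,0],"grip": -0.3},
    {"twist": [0,0,0],"dp": [0,0,0],"grip": -0.3},
    {"twist": [0,0,0],"dp": [0,0,-10],"grip": -0.3},
    {"twist": [0,0,0],"dp": [0,0,-30],"grip": -0.3},
    {"twist": [0,0,0],"dp": [0,0,-40],"grip": -0.3}
  ]
}}

```text
time: 9.6
eef_pos: [0.5711, 0.2173, 0.279]
ee_rot: [[-0.139, 0.99, -0.002], [0.99, 0.139, -0.0], [-0.0, -0.002, -1.0]]
force: [-0.5, -0.7, 0.9]
width: 0.346
finger_force: 0.0
```

Run:
```python
from h import *
s=ctrl.get_state(); im=vision.capture("wrist"); k=cam("wrist",s)
for a,r in blobs(mask(im,(5,150,100),(20,255,255)),800): print(a,np.round(r[0]),np.round(r[1]),round(r[2],1))
print("expect",proj(k,[.5718,.2174,.219]))
go(.6228,-.2203,.32,10)
```

```text
2518.5 [321. 210.] [164.  18.] 90.0
expect [[320.6582 219.2337]]
t 9.65 pos [0.5741 0.2179 0.2867] yaw 8.03 w 0.35 F [ 0.6 -0.9  3.4] zaxis [ 0.0099  0.0019 -0.9999]
dp now [-440.7  -12.6  -33.7] twist z -0.0344
```

>>> {"method": "step_arm", "body": {
  "motion": [
    {"twist": [0,0,0],"dp": [0,0,-35],"grip": -0.3},
    {"twist": [0,0,0],"dp": [-41,-23.7,0],"grip": -0.3},
    {"twist": [0,0,0],"dp": [-41,-23.7,0],"grip": -0.3},
    {"twist": [0,0,0],"dp": [-41,-23.7,0],"grip": -0.3},
    {"twist": [0,0,0],"dp": [-41,-23.7,0],"grip": -0.3},
    {"twist": [0,0,0],"dp": [-41,-23.7,0],"grip": -0.3},
    {"twist": [0,0,0],"dp": [-41,-23.7,0],"grip": -0.3},
    {"twist": [0,0,0],"dp": [-41,-23.7,0],"grip": -0.3},
    {"twist": [0,0,0],"dp": [0,0,0],"grip": -0.3},
    {"twist": [0,0,0],"dp": [0,0,0],"grip": -0.3}
  ]
}}

```text
time: 10.9
eef_pos: [0.4476, -0.0898, 0.3139]
ee_rot: [[-0.139, 0.99, 0.001], [0.99, 0.139, -0.0], [-0.0, 0.001, -1.0]]
force: [0.5, 0.7, 0.0]
width: 0.352
finger_force: 0.0
```

Run:
```python
from h import *
s=ctrl.get_state(); im=vision.capture("wrist"); k=cam("wrist",s); np.savez("w5.npz",im=im,R=s["ee_rot"],p=s["eef_pos"])
cv2.imwrite("pics/w5.png",im[:,:,::-1])
go(.6228,-.2203,.32,10)
```

```text
t 10.95 pos [ 0.4477 -0.0894  0.3138] yaw 8.07 w 0.351 F [ 0.5  0.  -0.7] zaxis [ 0.0006  0.0001 -1.    ]
dp now [-154.2  154.9   -6.1] twist z -0.0336
```

View pics/w5.png

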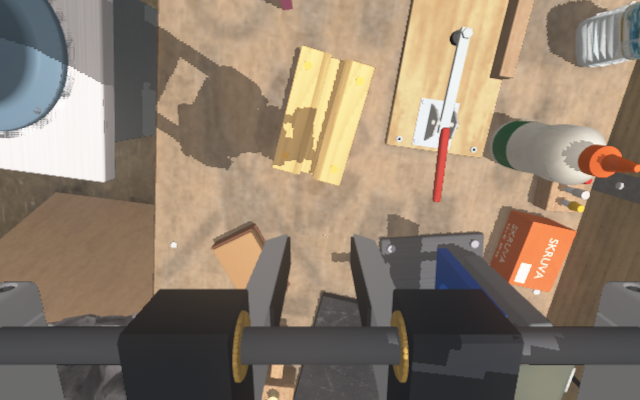

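The block's top corners are at about (302,46), (374,67), (340,184) and (274,168), and its groove runs from (333,55) to (310,175).

Run:
```python
from h import *
d=np.load("w5.npz"); im=d["im"]; k=cam("wrist",dict(ee_rot=d["R"],eef_pos=d["p"]))
m=mask(im,(14,60,60),(32,255,255)); m[:,:260]=0; m[:,385:]=0; m[200:]=0
hs=cv2.cvtColor(im,cv2.COLOR_RGB2HSV)
m=cv2.inRange(hs,(18,110,60),(32,255,255)); m[:,:260]=0; m[:,382:]=0; m[200:]=0
m=cv2.morphologyEx(m,cv2.MORPH_CLOSE,np.ones((9,9)));m=cv2.morphologyEx(m,cv2.MORPH_OPEN,np.ones((5,5)))
c=max(cv2.findContours(m,cv2.RETR_EXTERNAL,cv2.CHAIN_APPROX_NONE)[0],key=cv2.contourArea)
r=cv2.minAreaRect(c); print(r)
for P in (cv2.boxPoints(r),np.array([(302,46),(374,67),(340,184),(274,168.)])):
    w=ray(k,P,.044)[:,:2]; print(P.round().tolist(),w.tolist(),"c",w.mean(0),"sides",np.linalg.norm(w-np.roll(w,-1,0),axis=1), [round(np.degrees(np.arctan2(*(w[(i+1)%4]-w[i])[::-1])),1) for i in range(4)])
for row in (70,90,150,160): print(row,im[row,270:385,:].mean(1).astype(int).tolist())
```

```text
((312.33245849609375, 112.9004898071289), (52.73942565917969, 122.1203384399414), 16.284923553466797)
[[270.0, 164.0], [304.0, 47.0], [355.0, 62.0], [321.0, 179.0]] [[0.38506559324480083, -0.09364135119404583], [0.4102345620742917, 0.048451033706280316], [0.47116550858726025, 0.040901586895651466], [0.45111680488377426, -0.10350848683371738]] c [ 0.4294 -0.0269] sides [0.1443 0.0614 0.1458 0.0668] [np.float64(80.0), np.float64(-7.1), np.float64(-97.9), np.float64(171.5)]
[[302.0, 46.0], [374.0, 67.0], [340.0, 184.0], [274.0, 168.0]] [[0.40764680638083933, 0.049054427692648256], [0.49459621375306434, 0.03832143364430159], [0.47681895741134034, -0.10659378370372741], [0.39072666391355493, -0.09784583867330132]] c [ 0.4424 -0.0293] sides [0.0876 0.146  0.0865 0.1479] [np.float64(-7.0), np.float64(-97.0), np.float64(174.2), np.float64(83.4)]
70 [158, 156, 156, 158, 160, 162, 162, 160, 156, 153, 151, 151, 151, 151, 151, 153, 155, 158, 158, 135, 96, 97, 99, 101, 101, 140, 194, 212, 213, 213, 213, 214, 217, 217, 217, 212, 210, 213, 213, 216, 217, 216, 215, 214, 213, 211, 210, 208, 208, 198,
[... 1359 characters left out ...]
 164, 165, 167, 170, 174, 176, 179, 179, 180, 179, 179, 178, 176, 175, 174, 173, 171, 169, 170, 172, 174, 177, 178, 176]
160 [166, 160, 133, 117, 139, 140, 141, 143, 143, 141, 139, 134, 134, 137, 139, 139, 139, 140, 139, 139, 137, 168, 195, 192, 192, 186, 156, 119, 121, 125, 128, 128, 136, 181, 213, 211, 197, 196, 200, 201, 199, 178, 135, 133, 135, 141, 133, 139, 171, 178, 178, 177, 179, 184, 195, 208, 215, 216, 216, 216, 214, 211, 209, 210, 213, 215, 215, 216, 215, 214, 214, 214, 212, 211, 209, 206, 193, 174, 177, 176, 174, 175, 177, 179, 179, 179, 178, 178, 180, 179, 177, 177, 179, 180, 177, 173, 170, 169, 171, 171, 174, 177, 180, 182, 182, 180, 179, 180, 180, 179, 176, 174, 173, 172, 171]
```

Run:
```python
from h import *
d=np.load("w5.npz"); k=cam("wrist",dict(ee_rot=d["R"],eef_pos=d["p"]))
L=ray(k,[[295.3,70],[290.5,90],[276,150],[273,160]],.044)[:,:2];R=ray(k,[[373,70],[367.2,90],[349.2,150],[346.2,160]],.044)[:,:2]
fl=ray(k,[[319.2,70],[314.2,90]],.044)[:,:2];fr=ray(k,[[349.7,70],[344,90],[327,150],[324.2,160]],.044)[:,:2]
for n,a in (("L",L),("R",R),("fr",fr)): 
    p=np.polyfit(a[:,1],a[:,0],1); print(n,"yaw",-np.degrees(np.arctan(p[0])),"x at y=-.03",np.polyval(p,-.03))
p=np.polyfit(fl[:,1],fl[:,0],1); print("fl",np.polyval(p,-.03), fl)
```

```text
L yaw -7.533666835768168 x at y=-.03 0.3963651864953252
R yaw -7.43902473141392 x at y=-.03 0.48564104265934716
fr yaw -7.5132279452684765 x at y=-.03 0.45870375790065915
fl 0.4243960108853231 [[0.4311 0.0259]
 [0.4283 0.0028]]
```

>>> {"method": "step_arm", "body": {
  "motion": [
    {"twist": [0,0,0],"dp": [-31,31,0],"grip": -0.3},
    {"twist": [0,0,0],"dp": [-31,31,0],"grip": -0.3},
    {"twist": [0,0,0],"dp": [-31,31,0],"grip": -0.3},
    {"twist": [0,0,0],"dp": [-31,31,0],"grip": -0.3},
    {"twist": [0,0,-0.034],"dp": [-30,31,0],"grip": -0.3},
    {"twist": [0,0,0],"dp": [0,0,30],"grip": -0.3},
    {"twist": [0,0,0],"dp": [0,0,32],"grip": -0.3},
    {"twist": [0,0,0],"dp": [0,0,0],"grip": -0.3},
    {"twist": [0,0,0],"dp": [0,0,0],"grip": -0.3}
  ]
}}

```text
time: 12.08
eef_pos: [0.6233, -0.2202, 0.2529]
ee_rot: [[-0.174, 0.985, 0.002], [0.985, 0.174, -0.001], [-0.001, 0.001, -1.0]]
force: [0.7, -0.6, 0.1]
width: 0.349
finger_force: 0.0
```

Run:
```python
from h import *
s=ctrl.get_state(); im=vision.capture("wrist"); k=cam("wrist",s)
m=mask(im,(100,150,60),(125,255,255)); cv2.imwrite("pics/w6.png",im[:,:,::-1])
for a,r in blobs(m,300): print(a,np.round(r[0]),np.round(r[1]),round(r[2],1))
for row in range(120,330,15):
    c=np.flatnonzero(m[row]); c=c[(c>250)&(c<400)]
    if len(c): print(row,c[0],c[-1],ray(k,[((c[0]+c[-1])/2,row)],.22)[0,:2])
ys=np.flatnonzero(m[:,322]); print("rows",ys[[0,-1]] if len(ys) else None, ray(k,[(322,ys[0])],.22)[0,:2])
go(.6228,-.2203,.199,10)
```

```text
2926.5 [322. 226.] [168.  19.] 90.0
150 312 330 [ 0.6152 -0.17  ]
165 312 330 [ 0.6168 -0.1786]
180 312 330 [ 0.6183 -0.1874]
195 312 330 [ 0.62   -0.1964]
210 312 329 [ 0.6213 -0.2056]
225 312 329 [ 0.623  -0.2151]
240 312 330 [ 0.625  -0.2247]
255 312 329 [ 0.6265 -0.2346]
270 312 329 [ 0.6283 -0.2448]
285 312 329 [ 0.6302 -0.2551]
300 312 329 [ 0.6321 -0.2658]
rows [142 309] [ 0.615  -0.1654]
t 12.12 pos [ 0.6235 -0.2205  0.2536] yaw 10.03 w 0.348 F [-0.3 -0.3  0.1] zaxis [ 0.0027 -0.0014 -1.    ]
dp now [ 0.5 -0.7 54.5] twist z 0.0005
```

The blue edge spans columns 312–330 and is centred and square to the fingers.

>>> {"method": "step_arm", "body": {
  "motion": [
    {"twist": [0,0,0],"dp": [0.5,0,20],"grip": -0.3},
    {"twist": [0,0,0],"dp": [0,0,20],"grip": -0.3},
    {"twist": [0,0,0],"dp": [0,0,14],"grip": -0.3},
    {"twist": [0,0,0],"dp": [0,0,0],"grip": -1},
    {"twist": [0,0,0],"dp": [0,0,0],"grip": -1},
    {"twist": [0,0,0],"dp": [0,0,0],"grip": -1}
  ]
}}

```text
time: 12.88
eef_pos: [0.6227, -0.2206, 0.1983]
ee_rot: [[-0.173, 0.985, 0.001], [0.985, 0.173, -0.001], [-0.001, 0.001, -1.0]]
force: [0.1, 0.0, -1.1]
width: 0.124
finger_force: 30.0
```

>>> {"method": "step_arm", "body": {
  "motion": [
    {"twist": [0,0,0],"dp": [0,0,-10],"grip": -1},
    {"twist": [0,0,0],"dp": [0,0,-11],"grip": -1},
    {"twist": [0,0,0],"dp": [0,0,0],"grip": -1}
  ]
}}

```text
time: 13.25
eef_pos: [0.6231, -0.2208, 0.2205]
ee_rot: [[-0.173, 0.985, 0.003], [0.985, 0.173, -0.002], [-0.002, 0.003, -1.0]]
force: [-0.4, -0.1, -1.9]
width: 0.129
finger_force: 30.0
```

Gripped at z ≈ 0.1985, so the plate's bottom edge is about 0.1285 below the TCP. Now I slide it out 132 mm and then lift.

>>> {"method": "step_arm", "body": {
  "motion": [
    {"twist": [0,0,0],"dp": [0,-12,0],"grip": -1},
    {"twist": [0,0,0],"dp": [0,-20,0],"grip": -1},
    {"twist": [0,0,0],"dp": [0,-20,0],"grip": -1},
    {"twist": [0,0,0],"dp": [0,-20,0],"grip": -1},
    {"twist": [0,0,0],"dp": [0,-20,0],"grip": -1},
    {"twist": [0,0,0],"dp": [0,-20,0],"grip": -1},
    {"twist": [0,0,0],"dp": [0,-20,0],"grip": -1},
    {"twist": [0,0,0],"dp": [0,0,-25],"grip": -1},
    {"twist": [0,0,0],"dp": [0,0,-25],"grip": -1},
    {"twist": [0,0,0],"dp": [0,0,0],"grip": -1}
  ]
}}

```text
time: 14.5
eef_pos: [0.4925, -0.2438, 0.2702]
ee_rot: [[-0.173, 0.985, 0.003], [0.985, 0.173, -0.002], [-0.003, 0.002, -1.0]]
force: [-0.4, 0.5, -1.8]
width: 0.121
finger_force: 30.0
```

```bash
python3 -c "
from h import *
go(.4414,-.0293,.25,-7.5)
s=ctrl.get_state();print(s['eef_pos'])"
```

```text
t 14.5 pos [ 0.4925 -0.2438  0.2702] yaw 9.95 w 0.121 F [-0.4  0.5 -1.8] zaxis [ 0.003  -0.0025 -1.    ]
dp now [220.2 -13.4  19.6] twist z 0.3045
[ 0.4925 -0.2438  0.2702]
```

>>> {"method": "step_arm", "body": {
  "motion": [
    {"twist": [0,0,0.1],"dp": [0,0,0],"grip": -1},
    {"twist": [0,0,0.1],"dp": [0,0,0],"grip": -1},
    {"twist": [0,0,0.1045],"dp": [0,0,0],"grip": -1},
    {"twist": [0,0,0],"dp": [35,-13.5,0],"grip": -1},
    {"twist": [0,0,0],"dp": [45,-17,0],"grip": -1},
    {"twist": [0,0,0],"dp": [45,-17,0],"grip": -1},
    {"twist": [0,0,0],"dp": [45,-17,0],"grip": -1},
    {"twist": [0,0,0],"dp": [36,-14,10],"grip": -1},
    {"twist": [0,0,0],"dp": [0,0,10],"grip": -1},
    {"twist": [0,0,0],"dp": [0,0,0],"grip": -1}
  ]
}}

```text
time: 15.75
eef_pos: [0.4403, -0.0288, 0.2465]
ee_rot: [[0.13, 0.991, -0.003], [0.992, -0.13, 0.001], [0.0, -0.003, -1.0]]
force: [0.7, -0.3, -0.9]
width: 0.125
finger_force: 30.0
```

Run:
```python
from h import *
go(.4414,-.0293,.185,-7.5)
s=ctrl.get_state(); im=vision.capture("wrist"); k=cam("wrist",s); np.savez("w7.npz",im=im,R=s["ee_rot"],p=s["eef_pos"])
cv2.imwrite("pics/w7.png",im[:,:,::-1])
```

```text
t 15.75 pos [ 0.4403 -0.0288  0.2465] yaw -7.47 w 0.125 F [ 0.7 -0.3 -0.9] zaxis [-0.0032  0.0007 -1.    ]
dp now [-0.4  1.4 61.5] twist z 0.0004
```

View pics/w7.png

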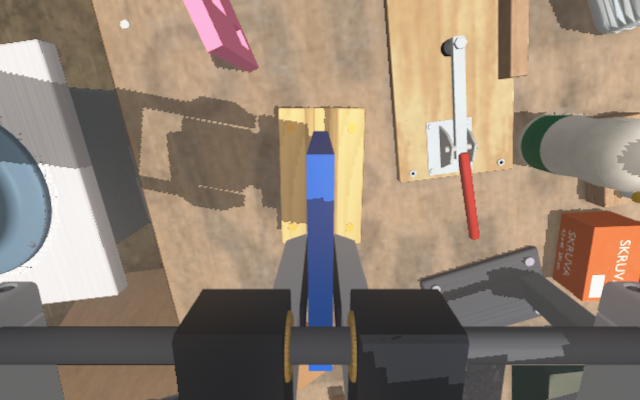

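The block spans columns 278–364 and the blue plate is centred at 321, parallel to the groove. Lowering now.

>>> {"method": "step_arm", "body": {
  "motion": [
    {"twist": [0,0,0],"dp": [-0.4,0.5,25],"grip": -1},
    {"twist": [0,0,0],"dp": [0,0,25],"grip": -1},
    {"twist": [0,0,0],"dp": [0,0,18],"grip": -1},
    {"twist": [0,0,0],"dp": [0,0,8],"grip": -1},
    {"twist": [0,0,0],"dp": [0,0,6],"grip": -1},
    {"twist": [0,0,0],"dp": [0,0,0],"grip": -1}
  ]
}}

```text
time: 16.55
eef_pos: [0.4419, -0.0295, 0.1666]
ee_rot: [[0.131, 0.991, 0.0], [0.991, -0.131, -0.0], [-0.0, 0.0, -1.0]]
force: [0.1, 1.2, -1.6]
width: 0.125
finger_force: 30.0
```

>>> {"method": "step_arm", "body": {
  "motion": [
    {"twist": [0,0,0],"dp": [0,0,4],"grip": -1},
    {"twist": [0,0,0],"dp": [0,0,4],"grip": -1},
    {"twist": [0,0,0],"dp": [0,0,3],"grip": -1},
    {"twist": [0,0,0],"dp": [0,0,0],"grip": -1}
  ]
}}

```text
time: 17.05
eef_pos: [0.4415, -0.0291, 0.1551]
ee_rot: [[0.13, 0.992, -0.001], [0.992, -0.13, 0.0], [0.0, -0.001, -1.0]]
force: [0.2, -0.4, -1.6]
width: 0.127
finger_force: 30.0
```

In the groove without contact. Continuing to the floor at TCP ≈ 0.1425.

>>> {"method": "step_arm", "body": {
  "motion": [
    {"twist": [0,0,0],"dp": [0,0,5],"grip": -1},
    {"twist": [0,0,0],"dp": [0,0,4],"grip": -1},
    {"twist": [0,0,0],"dp": [0,0,2],"grip": -1},
    {"twist": [0,0,0],"dp": [0,0,0],"grip": -1},
    {"twist": [0,0,0],"dp": [0,0,0],"grip": -1}
  ]
}}

```text
time: 17.68
eef_pos: [0.4418, -0.0292, 0.1446]
ee_rot: [[0.13, 0.991, 0.0], [0.991, -0.13, -0.0], [-0.0, 0.0, -1.0]]
force: [-0.1, -0.5, -2.4]
width: 0.125
finger_force: 30.0
```

>>> {"method": "step_arm", "body": {
  "motion": [
    {"twist": [0,0,0],"dp": [0,0,1],"grip": -1},
    {"twist": [0,0,0],"dp": [0,0,1],"grip": -1},
    {"twist": [0,0,0],"dp": [0,0,0],"grip": -1}
  ]
}}

```text
time: 18.05
eef_pos: [0.4416, -0.0292, 0.1424]
ee_rot: [[0.13, 0.992, -0.0], [0.992, -0.13, 0.0], [0.0, -0.0, -1.0]]
force: [-0.2, -0.3, -1.7]
width: 0.129
finger_force: 30.0
```

>>> {"method": "step_arm", "body": {
  "motion": [
    {"twist": [0,0,0],"dp": [0,0,0.7],"grip": -1},
    {"twist": [0,0,0],"dp": [0,0,0.5],"grip": -1},
    {"twist": [0,0,0],"dp": [0,0,0],"grip": -1},
    {"twist": [0,0,0],"dp": [0,0,0],"grip": -1}
  ]
}}

```text
time: 18.55
eef_pos: [0.442, -0.0292, 0.1422]
ee_rot: [[0.13, 0.992, 0.0], [0.992, -0.13, -0.0], [-0.0, 0.0, -1.0]]
force: [-2.1, 1.2, 5.6]
width: 0.125
finger_force: 30.0
```

Force rose to +5.6 N, so the plate is on the groove floor. Release gently and retreat.

>>> {"method": "step_arm", "body": {
  "motion": [
    {"twist": [0,0,0],"dp": [0,0,0],"grip": -0.7},
    {"twist": [0,0,0],"dp": [0,0,0],"grip": -0.4},
    {"twist": [0,0,0],"dp": [0,0,0],"grip": -0.1},
    {"twist": [0,0,0],"dp": [0,0,0],"grip": -0.1},
    {"twist": [0,0,0],"dp": [0,0,-15],"grip": -0.1},
    {"twist": [0,0,0],"dp": [0,0,-30],"grip": -0.1},
    {"twist": [0,0,0],"dp": [0,0,-50],"grip": -0.1},
    {"twist": [0,0,0],"dp": [0,0,-55],"grip": -0.1},
    {"twist": [0,0,0],"dp": [-20,0,0],"grip": -0.1},
    {"twist": [0,0,0],"dp": [0,0,0],"grip": -0.1}
  ]
}}

```text
time: 19.8
eef_pos: [0.4393, -0.0496, 0.2927]
ee_rot: [[0.132, 0.991, 0.002], [0.991, -0.132, -0.001], [-0.0, 0.002, -1.0]]
force: [-0.5, -0.0, 0.1]
width: 0.451
finger_force: 0.0
```

Run:
```python
from h import *
go(.4414,-.0293,.3,-7.5)
im=vision.capture("wrist"); sc=vision.capture("scene")
c=cv2.resize(sc[140:280,180:400],(660,420),interpolation=cv2.INTER_CUBIC)
w=cv2.resize(im[60:260,200:530],(660,400))[:,:]
w=cv2.resize(w,(297,180)); out=np.zeros((600,660,3),np.uint8); out[:180,:297]=w; out[180:]=c
cv2.imwrite("pics/w8.png",out[:,:,::-1])
```

```text
t 19.8 pos [ 0.4393 -0.0496  0.2927] yaw -7.57 w 0.451 F [-0.5 -0.   0.1] zaxis [ 0.0021 -0.0007 -1.    ]
dp now [20.4 -0.6 -7.4] twist z -0.0012
```

View pics/w8.png

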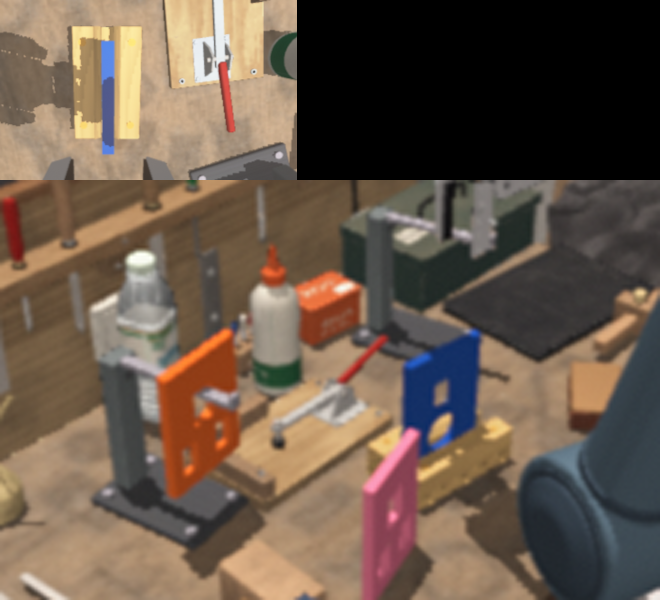

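The blue plate stands upright in the groove at (440,395), about midway along it. The orange plate hangs on the spare arm at (200,410), and nothing else has moved.

```bash
python3 -c "
from bench import ctrl
print(ctrl.close_job())"
```

```text
the job is handed in; nothing more can be done
None
```

The job is handed in: the orange template hangs on the spare stand's arm, and the blue one stands upright on the groove floor, about midway along the block. It took about 20 s of the 61 s, and nothing else on the bench was touched.

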